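# Knock a stuck cork out of its leak-test cell

### The job

A wine cork is stuck in the seal of the clear cork-test cell. Set the cell upright over the rod of the knockout stand so that the rod comes up through the hole in its floor; keep hold of the cell and press it down, with 20 N at most, until the cork lets go, then ease it down until you feel it rest on the stop collar, slowly, with no more than about 15 N and without letting it drop. Leave the cell there, take the freed cork out of its top and put it in the blue tray with the tested corks, leaving everything else alone.

Things in the scene. Friction and masses are not known exactly. Their poses are not given: they have to be found in the camera images.
- test_cell: the loose cork-test cell: a square clear block 42 x 42 mm, 56 mm tall, 0.3 kg, on an aluminium floor plate, upright on the worktop. Origin: centre of its underside; z up along its bore, x and y square to its sides. The round bore is 27 mm wide, open at the top; the floor is 8 mm thick with a 13 mm through hole in its centre.
- cell_seal (a point): middle of the black rubber seal ring in the cell's bore, 13.5 mm above the underside; the ring grips the cork's foot. Pushing the cork up takes about 10 to 16 N over the first 10 mm of its way, after that it slides freely.
- cell_grip (a point): on the cell's axis 48 mm above its underside: a good height to grip the block from above across two opposite sides, so that the cork has room to rise between the fingers (its top ends up to 34 mm above the cell's rim)
- stuck_cork: the stuck cork, a brown cylinder 24 mm across, 44 mm long, upright in the cell; origin: centre of its lower end, z along its length. At first it sits on the cell's floor with its top 4 mm below the cell's rim, out of a gripper's reach.
- cork_top (a point): centre of the upper end of the stuck cork (44 mm above its origin)
- knockout_stand: the fixed knockout stand: a round grey base 96 mm across, an upright steel rod of 10 mm diameter in its centre and a rubber-faced aluminium stop collar 31 mm across clamped round the rod. Origin: centre of the underside, z up. The cell comes to rest with its underside on the collar; the cork then stands 20 to 34 mm proud of the cell's rim.
- rod_foot (a point): on the rod's axis where it leaves the base, 19 mm above the worktop. Above it the collar is clamped: its top stands 32 to 46 mm below the rod's tip, wherever the last user set it; its height differs each time and is not measured. The collar does not slide under load; its black rubber face gives slightly (under 1 mm at 20 N).
- rod_tip (a point): centre of the rod's chamfered upper end, 78 mm above the worktop, z up along the rod
- cork_tray: the fixed blue tray for tested corks, 105 mm (its x) by 150 mm (its y) outside, 22 mm high, walls and floor 4 mm thick; origin: centre of its underside. Two tested corks stand and lie in the half towards its +y; the half towards -y is empty.
- tray_free (a point): on the tray's inner floor, centre of the empty half
- done_cork_a: a tested cork, 24 x 44 mm, standing in the tray; origin: centre of its lower end
- done_cork_b: a tested cork, 24 mm thick, 44 mm long, lying in the tray; origin: on the tray floor below its middle
- wine_sample: bystander: a red-capped bottle of pink wine, 69 mm across, 224 mm tall
There are look-alikes about, which are no part of the job. Leave any orange or turquoise look-alike of the knockout_stand alone.

How it is judged:
By the outcome, as a careful person would: the job done as asked, in the order asked, and still so for the second after the job is handed in, with the robot touching nothing.
It also fails if it takes over 58 s, if anything falls off the work surface, if the arm or the gripper's body presses on something with over 40 N, if the wrist force passes 120 N, or if a joint passes its speed limit or range.

### The arm

A 6-joint arm with a two-finger parallel gripper is mounted at the origin on a cart in front of the work surface, level with it; the furniture and walls round the work are solid. World frame = base frame: x ahead of the robot, y to its left, z up, the work surface at z = 0. Lengths are in m, angles in rad, forces in N, time in s.
With the tool pointing down it reaches from about 0.25 to 0.725 m from the base axis. Payload 4 kg.
Tool frame: the origin (TCP) lies between the finger pads; the fingertips stand 14 mm ahead of it and the grasp point (between the pads) lies 5 mm behind it; z points along the fingers, y is the direction in which the jaws open and shut (so a half turn about z gives the same grasp; the last joint's range is limited). The gripper opens to 85 mm and grips with 20 to 120 N. Pads are 22 mm wide; open, the fingers measure 114 mm over their backs; the gripper's body (76 mm by 85 mm) begins 54 mm behind the grasp point. The pads swing forward as they close: fully open they stand 13 mm farther back than shut.
Start: joints at [-1.103, 0.241, 0.005, 1.335, 0, 1.571], TCP at [0.225, -0.446, 0.245] pointing down, gripper open.
Joint ranges: [-2.72, 2.72], [-1.05, 1.87], [-1.09, 1.28], [-1.99, 2.15], [-1.42, 1.44], [-3.14, 3.14]. Speed limits (rad/s): [2.79, 2.79, 3.14, 3.14, 3.14, 3.14].

### API

Orientations are given as a 3x3 rotation matrix whose columns are the frame's x, y, z axes.
In Python, from workcell import arm, capture, job, find_in, masks_of, landmark_of gives the robot as it stands.
- The arm moves only by the shell command python3 -m pendant 'ROWS'. ROWS is text: rows parted by semicolons, each of 7 numbers parted by spaces: the shift along the tool's x, y, z in m, then the turn, a rotation vector about the tool's x, y, z in rad, then the finger opening in m, from 0 to 0.0854. In form: x y z ax ay az gripper; .... A call has 1 to 8 rows; each row shifts and turns the pose as measured when the row begins, along the tool's axes as they then stand; what a row does not reach is not made up. A row lasts 1/8 s, in which the tool goes at most 62.5 mm and 10.7 degrees, less where a joint would pass 70% of its speed; a pose out of reach is approached as far as the arm can. A call is refused whole if a number of a shift passes 0.0625 or a number of a turn 0.188, either way. A call with a gripper value outside its range is refused whole. The fingers move at their own pace and stop on an object; the grip force is fixed at half the most. Time passes only in rows, so rows that do not move let the fingers close. It gives the time, the measured TCP pose, the force and the opening at its end, in the units of the state.
- arm.get_state(): the state, without advancing time (a new reading comes with each control period).
- capture(name): name is "scene" or "top"; returns a dict with "frame" (480x640x3 uint8, red, green, blue), "mtx" (3x3 intrinsics, pixels), "camera_from_world" (4x4, takes a point from world to camera coordinates). Camera axes: x right, y down, z forward; pixel columns grow to the right and rows downward; lengths in m; the calibration is good to about 2 mm. A picture is of the moment at which its call begins. There is no depth.
- job.close_job(): hands the job in, once; it reports no verdict.
Trained networks look in a picture, given as the dict that the camera call returned (one of the last four; its "shot" number tells which), for a name from the list of things; names that differ only in an ending like _2 or _b are one class to them, and where a whole thing is asked for, a point or a joint stands for the part that bears it (a point fixed in the world has none). Each returns a list of dicts, best first, with "conf" (0 to 1); they miss things now and then, are a little off and sometimes report something else, mostly with a low value. They report only what shows in the picture. A call takes as long as a camera call. They do not tell look-alikes from the thing itself.
- find_in(picture, thing): "box" ([left, top, width, height] as shares, 0 to 1, of the picture: columns of its width, rows of its height, round what is visible of it).
- masks_of(picture, thing): "region" (480x640 bool, what is visible of it) and "box" ([left, top, width, height] as shares, 0 to 1, of the picture: columns of its width, rows of its height, round what is visible of it).
- landmark_of(picture, thing): "xy" ([column, row] as shares, 0 to 1, of the picture: columns of its width, rows of its height: a listed point, or the origin of a listed thing).
The state is a dict: "time": time; "joint_positions": joint angles; "qd": joint speeds; "effort": joint torques, N m; "eef_pos": TCP position; "orientation": TCP orientation; "ft_force": force on the tool from outside, world axes, zero at the start; "ft_torque": the same for the moment, N m; "grip_width": finger opening in m.
Only numpy, scipy, OpenCV 4.12 (cv2) and the standard library are available. Lean on these libraries where they do the work, as an engineer would, in place of code of your own. Each camera call takes 0.05 s, during which the arm holds its last target.

## Working session

There is one attempt and no reset: what is moved stays moved. The work goes in short steps, Python scripts to look and compute and a shell command to move; the robot and the scene stay as the last step left them, time stands still between calls to the robot, and variables do not carry over. Pictures are saved under pics/ and viewed, and the job is handed in when it is done.

```bash
ls; mkdir -p pics; python3 - <<'E'
from workcell import arm, capture, job, find_in, masks_of, landmark_of
import cv2, json, numpy as np
s=arm.get_state(); print({k:np.round(v,4).tolist() for k,v in s.items()})
for n in ("scene","top"):
    p=capture(n); cv2.imwrite(f"pics/{n}0.png",p["frame"][:,:,::-1])
    print(n,np.round(p["mtx"],1).tolist(),np.round(p["camera_from_world"],4).tolist())
    for t in ["test_cell","knockout_stand","cork_tray","stuck_cork","done_cork_a"]:
        print(t,[(round(d["conf"],2),np.round(np.array(d["box"])*[640,480,640,480]).tolist()) for d in find_in(p,t)][:4])
    for t in ["test_cell","cell_seal","cell_grip","cork_top","rod_tip","rod_foot","tray_free","knockout_stand","cork_tray"]:
        print(t,[(round(d["conf"],2),np.round(np.array(d["xy"])*[640,480],1).tolist()) for d in landmark_of(p,t)][:4])
E
```

```text
pics
{'time': 0.0, 'joint_positions': [-1.103, 0.2414, 0.0037, 1.3352, -0.0, 1.5708], 'qd': [0.0009, -0.0006, 0.0007, 0.0017, -0.0002, -0.0005], 'effort': [0.0001, -37.2324, 25.2405, 0.0171, 0.0001, 0.0], 'eef_pos': [0.2252, -0.4457, 0.2444], 'orientation': [[0.8926, 0.4509, -0.001], [0.4509, -0.8926, 0.0019], [-0.0, -0.0021, -1.0]], 'ft_force': [-0.4171, 0.53, 0.1994], 'ft_torque': [0.0215, 0.019, 0.023], 'grip_width': 0.0859}
scene [[481.2, 0.0, 320.1], [0.0, 481.2, 240.2], [0.0, 0.0, 1.0]] [[0.6126, -0.7902, -0.0152, -0.3097], [-0.3257, -0.2349, -0.9158, 0.2799], [0.7201, 0.566, -0.4013, 0.9299], [0.0, 0.0, 0.0, 1.0]]
test_cell []
knockout_stand [(0.98, [422.0, 282.0, 44.0, 40.0]), (0.58, [407.0, 261.0, 33.0, 25.0]), (0.19, [364.0, 316.0, 84.0, 51.0])]
cork_tray [(0.8, [361.0, 316.0, 87.0, 50.0])]
stuck_cork []
done_cork_a [(0.79, [375.0, 324.0, 18.0, 15.0]), (0.57, [390.0, 308.0, 13.0, 18.0]), (0.34, [217.0, 166.0, 27.0, 69.0])]
test_cell []
cell_seal [(0.36, [250.6, 249.3])]
cell_grip [(0.43, [245.5, 242.1])]
cork_top []
rod_tip [(0.94, [422.8, 255.9]), (0.58, [447.0, 284.6]), (
[... 552 characters left out ...]
]
cork_tray [(0.84, [438.0, 276.0, 58.0, 41.0])]
stuck_cork [(0.55, [238.0, 249.0, 8.0, 10.0])]
done_cork_a [(0.51, [439.0, 297.0, 18.0, 12.0])]
test_cell [(0.51, [243.7, 257.5]), (0.48, [244.3, 256.7])]
cell_seal [(0.58, [476.0, 231.1])]
cell_grip [(0.78, [243.5, 257.9]), (0.27, [187.6, 219.0])]
cork_top [(0.45, [243.1, 256.7]), (0.22, [475.5, 231.9])]
rod_tip [(0.82, [476.5, 229.3]), (0.72, [370.0, 182.1]), (0.68, [425.5, 191.4])]
rod_foot [(0.86, [371.4, 184.9]), (0.71, [422.0, 195.8]), (0.59, [469.6, 236.4])]
tray_free [(0.68, [475.6, 295.4]), (0.33, [188.3, 222.5])]
knockout_stand [(0.92, [366.7, 190.0]), (0.68, [467.5, 236.8]), (0.57, [424.9, 198.7])]
cork_tray [(0.92, [462.8, 298.3])]
```

View pics/scene0.png

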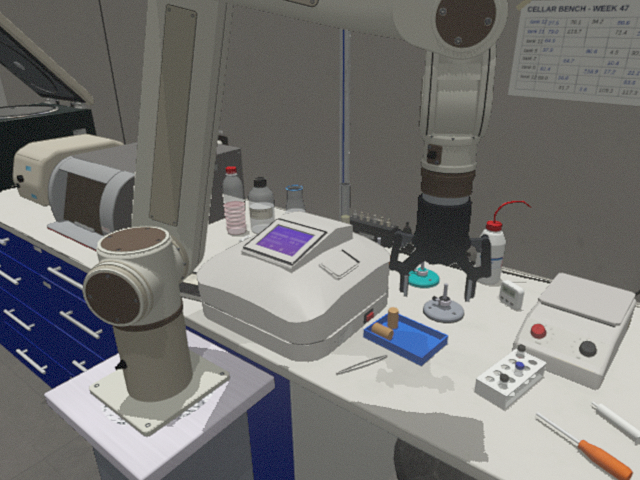

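View pics/top0.png

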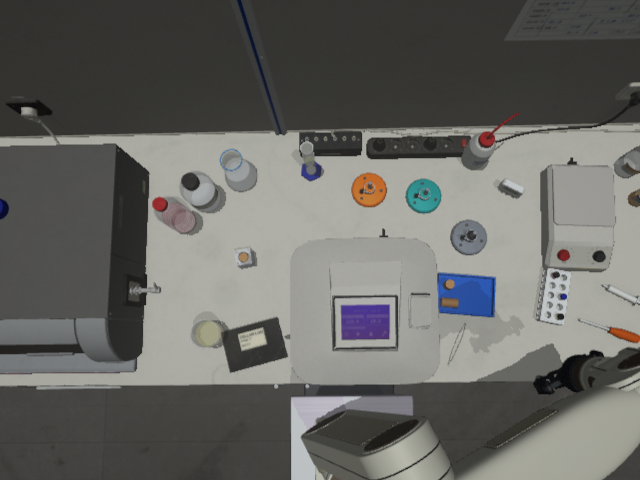

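```bash
python3 - <<'E'
import cv2, numpy as np
a=cv2.imread("pics/top0.png"); b=cv2.imread("pics/scene0.png")
A=cv2.resize(a[160:330,340:510],(600,600),interpolation=3)
cv2.imwrite("pics/t_right.png",A)
cv2.imwrite("pics/t_left.png",cv2.resize(a[190:310,160:310],(750,600),interpolation=3))
cv2.imwrite("pics/s_crop.png",cv2.resize(b[210:380,350:500],(529,600),interpolation=3))
E
```

```text
(no output)
```

View pics/t_right.png

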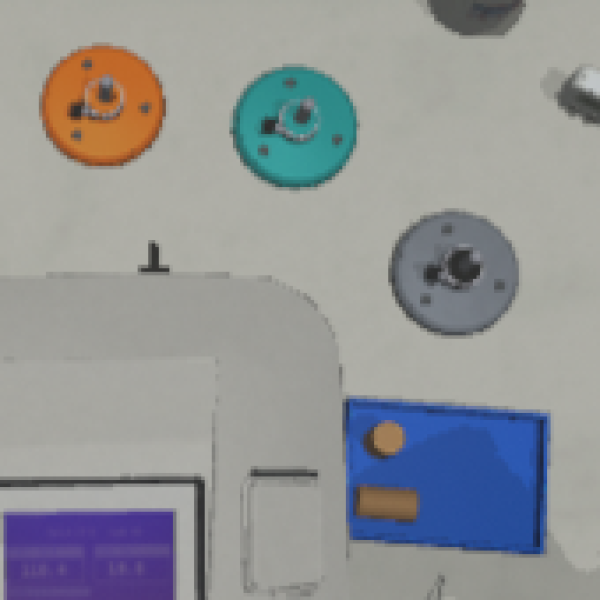

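View pics/t_left.png

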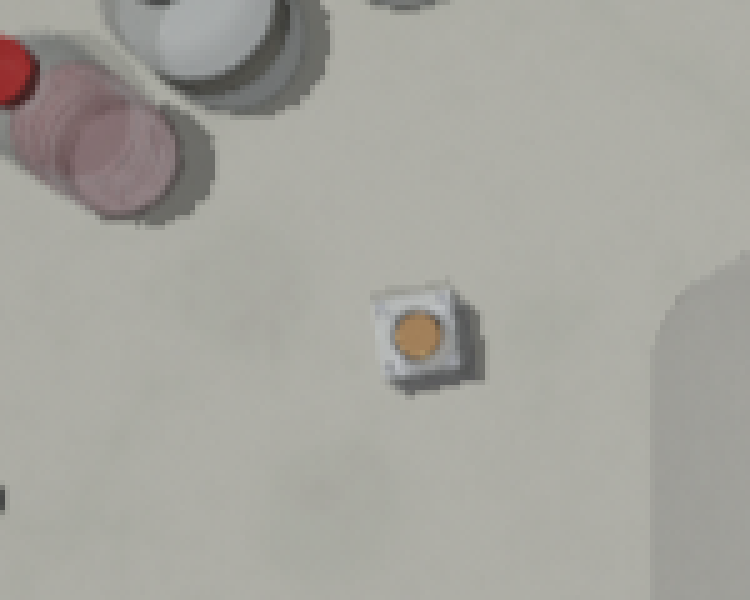

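View pics/s_crop.png

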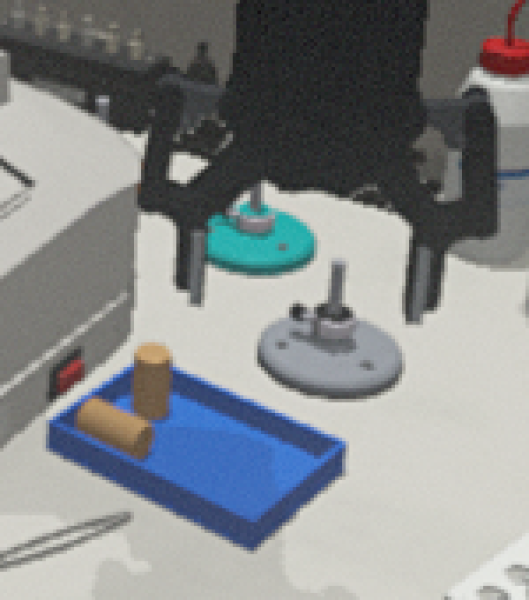

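```bash
cat > h.py <<'E'
from workcell import arm, capture, job, find_in, masks_of, landmark_of
import cv2, numpy as np
np.set_printoptions(suppress=True,precision=4)
def proj(p,X):
    X=np.atleast_2d(X); T=p["camera_from_world"]; c=X@T[:3,:3].T+T[:3,3]; u=c@p["mtx"].T
    return u[:,:2]/u[:,2:]
def back(p,uv,z):
    T=p["camera_from_world"]; R=T[:3,:3]; C=-R.T@T[:3,3]
    d=R.T@np.linalg.inv(p["mtx"])@np.array([uv[0],uv[1],1.]); return C+d*(z-C[2])/d[2]
def tri(ps,uvs):
    A=[];b=[]
    for p,uv in zip(ps,uvs):
        T=p["camera_from_world"]; R=T[:3,:3]; C=-R.T@T[:3,3]
        d=R.T@np.linalg.inv(p["mtx"])@np.array([uv[0],uv[1],1.]); d/=np.linalg.norm(d)
        P=np.eye(3)-np.outer(d,d); A.append(P); b.append(P@C)
    return np.linalg.solve(sum(A),sum(b))
def st():
    s=arm.get_state(); return s
E
python3 - <<'E'
from h import *
pt=capture("top"); ps=capture("scene")
f=pt["frame"].astype(int)
# cork pixel centroid
r,g,b=f[...,0],f[...,1],f[...,2]
m=((r-b)>40); mm=np.zeros_like(m); mm[245:270,235:255]=m[245:270,235:255]
ys,xs=np.nonzero(mm); c=(xs.mean(),ys.mean()); print("cork",c,len(xs),back(pt,c,.052))
# stand base ellipses etc
for n,uv,z in [("tip",(476.5,229.3),.078),("foot",(469.6,236.4),.019),("orig",(467.5,236.8),0),("tray_free",(475.6,295.4),.004),("tray",(462.8,298.3),0)]: print(n,back(pt,uv,z))
for n,uv,z in [("tip",(447,284.6),.078),("foot",(444.9,305.2),.019),("orig",(442.2,307.5),0),("tray_free",(417.5,345.6),.004),("tray",(399.8,341.6),0)]: print("s",n,back(ps,uv,z))
for n in ["knockout_stand","test_cell","cork_tray"]:
  for p,l in((pt,"t"),(ps,"s")):
    for d in masks_of(p,n)[:3]:
        q=d["region"]; ys,xs=np.nonzero(q); print(l,n,round(d["conf"],2),xs.mean(),ys.mean(),cv2.minAreaRect(np.c_[xs,ys].astype(np.float32)),q.sum())
        if n=="knockout_stand": print(back(pt if l=="t" else ps,(xs.mean(),ys.mean()),.019))
# bench gray crop
a=pt["frame"][235:280,220:270,::-1]; cv2.imwrite("pics/cellbig.png",cv2.resize(a,None,fx=13,fy=13,interpolation=cv2.INTER_NEAREST))
a=pt["frame"][210:265,440:500,::-1]; cv2.imwrite("pics/standbig.png",cv2.resize(a,None,fx=10,fy=10,interpolation=cv2.INTER_NEAREST))
# instrument corners
for uv in [(292,245),(437,245),(438,378),(292,378)]: print("inst",back(pt,uv,.1),back(pt,uv,.15))
E
```

```text
cork (np.float64(243.08196721311475), np.float64(256.672131147541)) 61 [0.5113 0.2779 0.052 ]
tip [ 0.569  -0.3306  0.078 ]
foot [ 0.5609 -0.3255  0.019 ]
orig [ 0.5631 -0.3241  0.    ]
tray_free [ 0.4039 -0.3363  0.004 ]
tray [ 0.3969 -0.3029  0.    ]
s tip [ 0.5621 -0.3302  0.078 ]
s foot [ 0.5677 -0.328   0.019 ]
s orig [ 0.5839 -0.3155  0.    ]
s tray_free [ 0.4043 -0.3414  0.004 ]
s tray [ 0.3996 -0.3015  0.    ]
t knockout_stand 0.89 368.66775244299674 188.8816503800217 ((368.5, 188.5), (33.0, 33.0), 90.0) 921
[ 0.6973 -0.0586  0.019 ]
t knockout_stand 0.84 468.4463738508682 236.79775280898878 ((468.5, 237.0), (34.0, 35.0), 90.0) 979
[ 0.5598 -0.3224  0.019 ]
t knockout_stand 0.65 422.6747114375656 195.3850996852046 ((422.50006103515625, 195.49996948242188), (34.435447692871094, 33.541019439697266), 63.43495178222656) 953
[ 0.6762 -0.2048  0.019 ]
s knockout_stand 0.64 443.41006423982867 309.26980728051393 ((445.02557373046875, 309.5547790527344), (35.76272964477539, 36.641510009765625), 46.54815673828125) 934
[ 0.5487 -0.3329  0.019 ]
t test_cell 0.64 244.406015037594 257.50375939849624 ((244.16925048828125, 257.3538513183594), (18.85327911376953, 18.605207443237305), 82.87498474121094) 266
t cork_tray 0.82 468.53376688344173 293.5872936468234 ((465.30322265625, 294.0831604003906), (59.050045013427734, 41.10783767700195), 3.6522228717803955) 1999
s cork_tray 0.76 410.436553030303 339.8087121212121 ((405.8999938964844, 336.20001220703125), (78.70958709716797, 39.80200958251953), 26.56505012512207) 2112
inst [0.5325 0.1444 0.1   ] [0.5245 0.1399 0.15  ]
inst [ 0.5263 -0.2236  0.1   ] [ 0.5185 -0.2151  0.15  ]
inst [ 0.1981 -0.2115  0.1   ] [ 0.2019 -0.2034  0.15  ]
inst [0.2019 0.1451 0.1   ] [0.2056 0.1406 0.15  ]
```

View pics/cellbig.png

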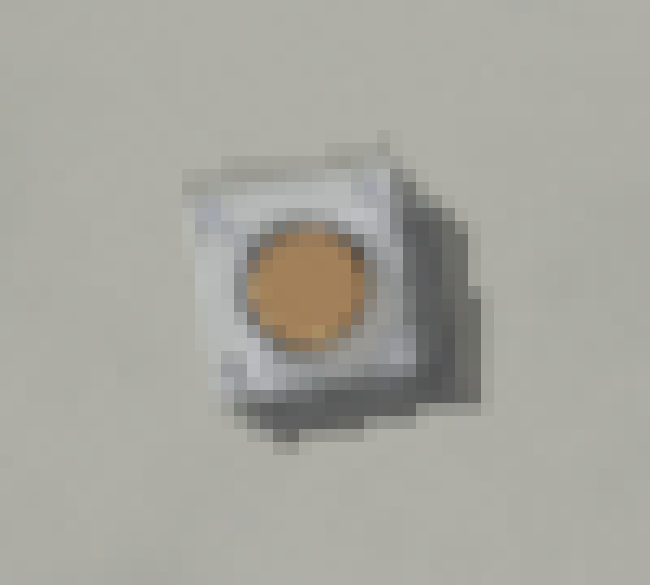

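View pics/standbig.png

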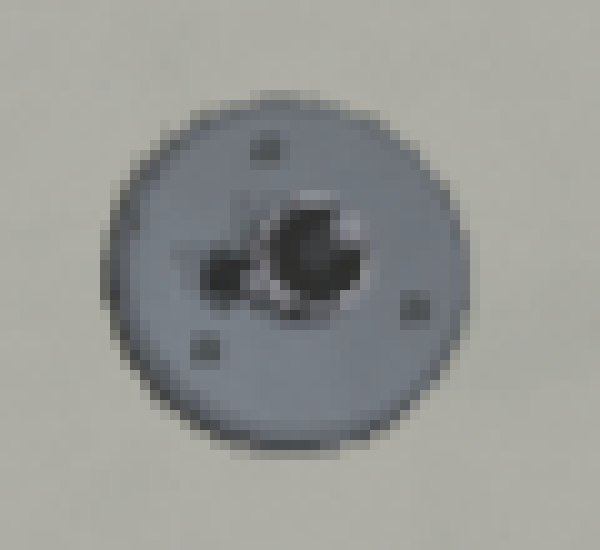

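Seen: the clear cell with the brown cork is at top (243,257). It is hidden behind the instrument in the scene view. There are three stands in the top view: orange (369,190), turquoise (423,196) and grey (468,237). The grey one fits the description "round grey base", and the crop shows grey with a black-faced collar; the other two are the look-alikes. The blue tray is at (466,296), with its two corks on the left (+y) and the right half empty.

First I raise the arm and turn the wrist to match the cell (yaw about 5°).

```bash
python3 -m pendant '0 0 -0.014 0 0 -0.17 0.085; 0 0 -0.014 0 0 -0.17 0.085; 0 0 -0.014 0 0 -0.17 0.085; 0 0 -0.014 0 0 -0.17 0.085; 0 0 -0.014 0 0 -0.17 0.085; 0 0 -0.014 0 0 -0.17 0.085; 0 0 -0.014 0 0 -0.17 0.085'
python3 -c "
from h import *
s=st();print(s['joint_positions'],s['eef_pos'],s['orientation'])
R=np.array(s['orientation']);print(R.T@(np.array([.511,.278,.33])-s['eef_pos']))"
```

```text
time: 2.78
eef_pos: [0.2251, -0.4455, 0.3448]
orientation: [[-0.126, 0.992, -0.002], [0.992, 0.126, 0.003], [0.003, -0.001, -1.0]]
ft_force: [0.1, 0.3, 0.1]
grip_width: 0.0851
[-1.103   0.2234  0.2387  1.5896 -0.      0.3415] [ 0.2251 -0.4455  0.3448] [[-0.126   0.992  -0.0016]
 [ 0.992   0.126   0.0032]
 [ 0.0033 -0.0012 -1.    ]]
[0.6817 0.3748 0.0166]
```

```bash
python3 -m pendant '0.05 0.0275 0 0 0 0 0.085; 0.05 0.0275 0 0 0 0 0.085; 0.05 0.0275 0 0 0 0 0.085; 0.05 0.0275 0 0 0 0 0.085; 0.05 0.0275 0 0 0 0 0.085; 0.05 0.0275 0 0 0 0 0.085; 0.05 0.0275 0 0 0 0 0.085; 0.05 0.0275 0 0 0 0 0.085'
python3 -c "
from h import *
s=st();print(s['joint_positions'],s['eef_pos'],s['orientation'])
R=np.array(s['orientation']);print(R.T@(np.array([.511,.278,.33])-s['eef_pos']))"
```

```text
time: 3.78
eef_pos: [0.3982, -0.0135, 0.3469]
orientation: [[-0.117, 0.993, 0.006], [0.993, 0.117, -0.0], [-0.001, 0.006, -1.0]]
ft_force: [1.6, -0.1, -0.5]
grip_width: 0.0847
[-0.0336  0.0092 -0.0015  1.5539 -0.0003  1.42  ] [ 0.3982 -0.0135  0.3469] [[-0.1169  0.9931  0.0061]
 [ 0.9931  0.1169 -0.0005]
 [-0.0012  0.006  -1.    ]]
[0.2763 0.146  0.0174]
```

```bash
python3 -m pendant '0.05 0.026 0 0 0 0 0.085; 0.05 0.026 0 0 0 0 0.085; 0.05 0.026 0 0 0 0 0.085; 0.05 0.026 0.01 0 0 0 0.085; 0.04 0.021 0.01 0 0 0 0.085; 0.02 0.011 0.01 0 0 0 0.085; 0 0 0 0 0 0 0.085'
python3 -c "
from h import *
s=st();print(s['joint_positions'],s['eef_pos'],s['orientation'])
R=np.array(s['orientation']);print(R.T@(np.array([.511,.278,.15])-s['eef_pos']))
p=capture('top');cv2.imwrite('pics/t2.png',cv2.resize(p['frame'][150:320,150:320,::-1],(680,680)))"
```

```text
time: 4.65
eef_pos: [0.5056, 0.2751, 0.3158]
orientation: [[-0.124, 0.992, 0.009], [0.992, 0.124, -0.001], [-0.002, 0.009, -1.0]]
ft_force: [-0.5, -0.2, 0.7]
grip_width: 0.085
[ 0.5011  0.3764  0.3745  1.5616 -0.0056  1.947 ] [0.5056 0.2751 0.3158] [[-0.1245  0.9922  0.0091]
 [ 0.9922  0.1245 -0.0014]
 [-0.0025  0.0088 -1.    ]]
[0.0026 0.0042 0.1659]
```

View pics/t2.png

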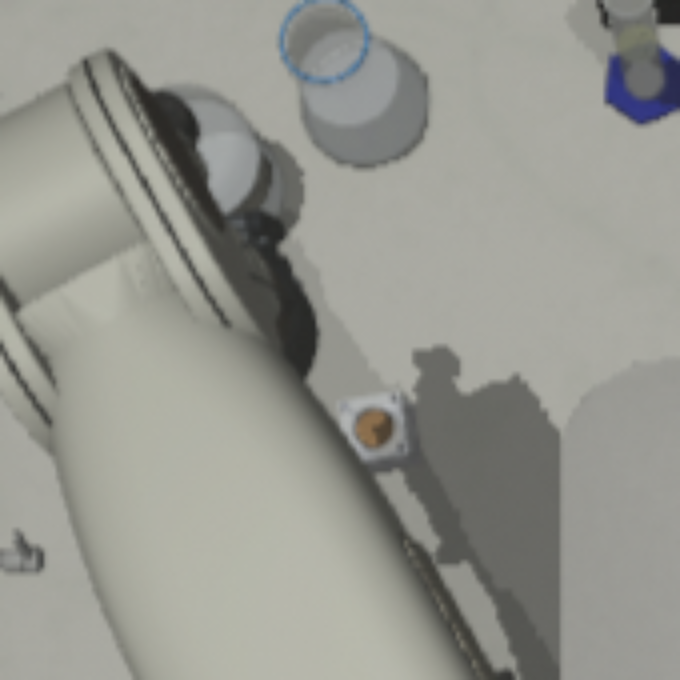

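```bash
python3 -m pendant '0.0026 0.0042 0.04 0.0088 0.0025 0 0.085; 0 0 0.04 0 0 0 0.085; 0 0 0.04 0 0 0 0.085; 0 0 0.04 0 0 0 0.085; 0 0 0.03 0 0 0 0.085; 0 0 0.01 0 0 0 0.085; 0 0 0 0 0 0 0.085'
python3 -c "
from h import *
s=st();print(s['joint_positions'],s['eef_pos'],s['orientation'])
R=np.array(s['orientation']);print(R.T@(np.array([.511,.278,.04])-s['eef_pos']),R.T@[0,0,-1])
p=capture('top');cv2.imwrite('pics/t3.png',cv2.resize(p['frame'][190:320,180:310,::-1],(650,650)))"
```

```text
time: 5.58
eef_pos: [0.5132, 0.271, 0.1204]
orientation: [[-0.114, 0.993, 0.012], [0.993, 0.114, 0.004], [0.003, 0.013, -1.0]]
ft_force: [0.2, -0.1, 0.8]
grip_width: 0.0852
[ 0.4867  0.468  -0.0007  1.0892 -0.0019  1.9428] [0.5132 0.271  0.1204] [[-0.1145  0.9934  0.0122]
 [ 0.9934  0.1144  0.0043]
 [ 0.0029  0.0127 -0.9999]]
[ 0.007  -0.0024  0.0804] [-0.0029 -0.0127  0.9999]
```

View pics/t3.png

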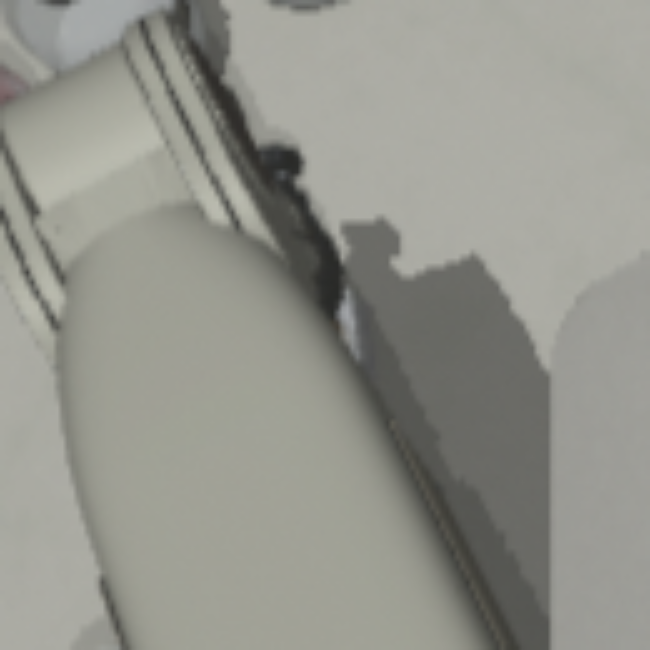

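```bash
python3 -m pendant '0.007 -0.0024 0.02 0.0127 -0.003 0 0.085; 0 0 0.02 0 0 0 0.085; 0 0 0.01 0 0 0 0.085; 0 0 0 0 0 0 0.085'
python3 -c "
from h import *
s=st();print(s['joint_positions'],s['eef_pos'],s['orientation'])
R=np.array(s['orientation']);print(R.T@(np.array([.511,.278,.04])-s['eef_pos']),R.T@[0,0,-1])
"
```

```text
time: 6.12
eef_pos: [0.5129, 0.2806, 0.0719]
orientation: [[-0.115, 0.993, 0.006], [0.993, 0.115, 0.004], [0.003, 0.006, -1.0]]
ft_force: [0.4, -0.3, 0.5]
grip_width: 0.085
[ 0.5003  0.5266 -0.0431  0.9939  0.0006  1.956 ] [0.5129 0.2806 0.0719] [[-0.1149  0.9934  0.0061]
 [ 0.9934  0.1149  0.0039]
 [ 0.0032  0.0065 -1.    ]]
[-0.0025 -0.0024  0.0319] [-0.0032 -0.0065  1.    ]
```

```bash
python3 -m pendant '-0.0025 -0.0024 0.012 0.008 -0.004 0 0.085; 0 0 0.012 0 0 0 0.085; 0 0 0.006 0 0 0 0.085; 0 0 0 0 0 0 0.085'
python3 -c "
from h import *
s=st();print(s['eef_pos'],s['orientation'])
R=np.array(s['orientation']);print(R.T@(np.array([.511,.278,.04])-s['eef_pos']),R.T@[0,0,-1])
"
```

```text
time: 6.62
eef_pos: [0.5113, 0.2782, 0.0406]
orientation: [[-0.115, 0.993, -0.001], [0.993, 0.115, -0.001], [-0.0, -0.001, -1.0]]
ft_force: [1.0, 0.6, 0.5]
grip_width: 0.085
[0.5113 0.2782 0.0406] [[-0.115   0.9934 -0.0008]
 [ 0.9934  0.115  -0.0006]
 [-0.0005 -0.0008 -1.    ]]
[-0.0001 -0.0003  0.0006] [0.0005 0.0008 1.    ]
```

```bash
python3 -m pendant '0 0 0 0 0 0 0.03; 0 0 0 0 0 0 0.03; 0 0 0 0 0 0 0.03; 0 0 0 0 0 0 0.03; 0 0 0 0 0 0 0.03; 0 0 0 0 0 0 0.03'
python3 -m pendant '0 0 0 0 0 0 0.03;0 0 -0.01 0 0 0 0.03; 0 0 -0.02 0 0 0 0.03; 0 0 0 0 0 0 0.03'

```

```text
time: 7.38
eef_pos: [0.5123, 0.2786, 0.0418]
orientation: [[-0.115, 0.993, 0.002], [0.993, 0.115, 0.001], [0.0, 0.002, -1.0]]
ft_force: [-0.1, 0.0, -1.0]
grip_width: 0.0413
time: 7.88
eef_pos: [0.5108, 0.2779, 0.0717]
orientation: [[-0.115, 0.993, -0.002], [0.993, 0.115, -0.001], [-0.001, -0.002, -1.0]]
ft_force: [0.4, 0.8, -2.7]
grip_width: 0.0413
```

```bash
python3 -m pendant '0 0 -0.03 0 0 0 0.03; 0 0 -0.05 0 0 0 0.03; 0 0 -0.06 0 0 0 0.03; 0 0 -0.06 0 0 0 0.03; 0 0 -0.05 0 0 0 0.03; 0 0 -0.02 0 0 0 0.03'
python3 -c "
from h import *
s=st();print(s['eef_pos'],s['orientation'])
R=np.array(s['orientation']);print(R.T@(np.array([.564,-.328,.33])-s['eef_pos']),R.T@[0,0,-1])
"
```

```text
time: 8.62
eef_pos: [0.5085, 0.2768, 0.3413]
orientation: [[-0.115, 0.993, -0.017], [0.993, 0.115, -0.009], [-0.007, -0.018, -1.0]]
ft_force: [-0.4, 0.1, -4.5]
grip_width: 0.0413
[0.5085 0.2768 0.3413] [[-0.1151  0.9932 -0.0169]
 [ 0.9933  0.115  -0.009 ]
 [-0.007  -0.0178 -0.9998]]
[-0.6071 -0.0142  0.0158] [0.007  0.0178 0.9998]
```

```bash
python3 -m pendant '-0.03 0 0 -0.0178 0.007 0 0.03; -0.05 0 0 0 0 0 0.03; -0.055 0 0 0 0 0 0.03; -0.055 0 0 0 0 0 0.03; -0.055 0 0 0 0 0 0.03; -0.055 0 0 0 0 0 0.03; -0.055 0 0 0 0 0 0.03; -0.055 0 0 0 0 0 0.03'
python3 -c "
from h import *
s=st();print(s['eef_pos'])
R=np.array(s['orientation']);print(R.T@(np.array([.564,-.328,.33])-s['eef_pos']),R.T@[0,0,-1])
"
```

```text
time: 9.62
eef_pos: [0.5573, -0.137, 0.3357]
orientation: [[-0.125, 0.992, -0.005], [0.992, 0.125, 0.003], [0.003, -0.005, -1.0]]
ft_force: [1.1, 0.9, -3.2]
grip_width: 0.0413
[ 0.5573 -0.137   0.3357]
[-0.1904 -0.0173  0.0051] [-0.0032  0.0051  1.    ]
```

```bash
python3 -m pendant '-0.05 -0.005 0.01 -0.005 -0.003 0 0.03; -0.05 -0.005 0.02 0 0 0 0.03; -0.045 -0.005 0.02 0 0 0 0.03; -0.025 0 0.02 0 0 0 0.03; 0 0 0.02 0 0 0 0.03; 0 0 0 0 0 0 0.03'
python3 -c "
from h import *
s=st();print(s['eef_pos'],s['joint_positions'])
R=np.array(s['orientation']);print(R.T@(np.array([.564,-.328,.16])-s['eef_pos']),R.T@[0,0,-1])
p=capture('scene');f=p['frame'][:,:,::-1];cv2.imwrite('pics/s4.png',cv2.resize(f[160:340,350:530],(600,600),interpolation=3))
p=capture('top');f=p['frame'][:,:,::-1];cv2.imwrite('pics/t4.png',cv2.resize(f[160:310,400:550],(600,600),interpolation=3))
"
```

```text
time: 10.38
eef_pos: [0.561, -0.3162, 0.2345]
orientation: [[-0.119, 0.993, -0.009], [0.993, 0.119, 0.007], [0.008, -0.008, -1.0]]
ft_force: [0.1, 0.2, -3.7]
grip_width: 0.0412
[ 0.561  -0.3162  0.2345] [-0.5139  0.5514  0.4402  1.4706  0.0013  0.9374]
[-0.0126  0.0022  0.0744] [-0.0076  0.0082  0.9999]
```

View pics/s4.png

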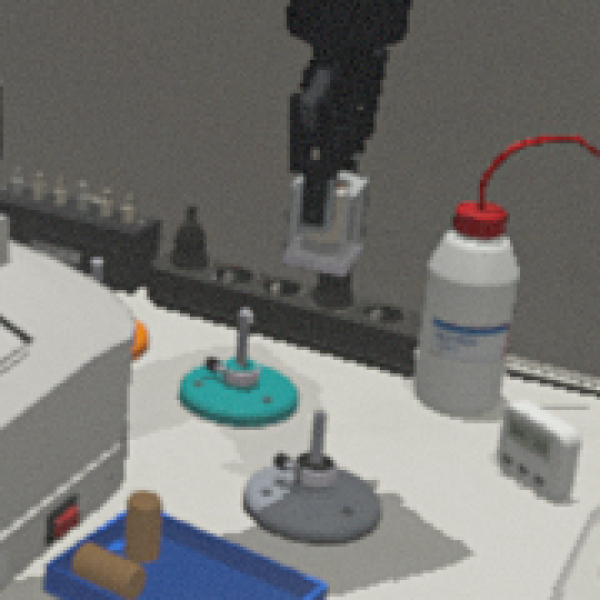

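View pics/t4.png

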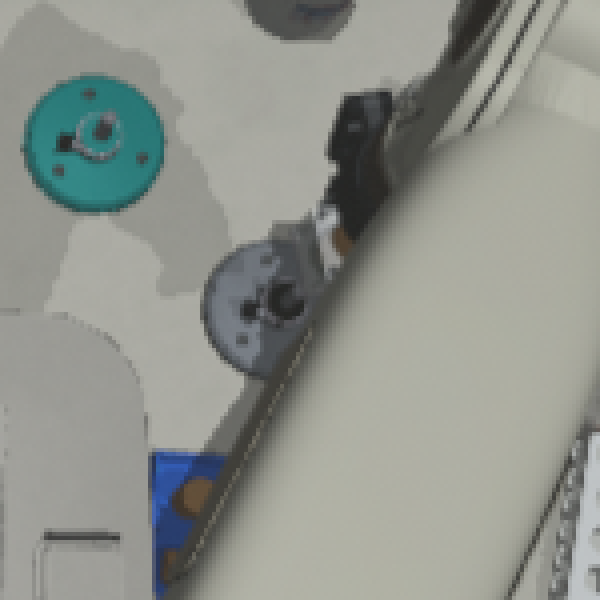

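```bash
python3 - <<'E'
from h import *
import pickle
pt=capture("top"); ps=capture("scene")
pickle.dump([{k:p[k] for k in("mtx","camera_from_world")} for p in(pt,ps)],open("cal.pkl","wb"))
t=cv2.imread("pics/top0.png"); s=ps["frame"][:,:,::-1].copy()
def draw(img,p,c,x0,y0,w,h,k,cell=None):
    o=cv2.resize(img[y0:y0+h,x0:x0+w],None,fx=k,fy=k,interpolation=cv2.INTER_NEAREST)
    P=lambda X:[tuple(int(round(v)) for v in ((q+.5-[x0,y0])*k)) for q in proj(p,X)]
    th=np.linspace(0,2*np.pi,60)
    for r,z,col in((.048,0,(0,0,255)),(.048,.012,(0,255,255)),(.005,.078,(0,255,0)),(.005,.045,(255,0,255))):
        q=P(np.c_[c[0]+r*np.cos(th),c[1]+r*np.sin(th),0*th+z]); cv2.polylines(o,[np.array(q)],True,col,1)
    if cell is not None:
        pos,R=cell
        for z in(.041,.041-.056):
            q=P(pos+np.array([[a,b,z] for a,b in((.021,.021),(.021,-.021),(-.021,-.021),(-.021,.021))])@R.T); cv2.polylines(o,[np.array(q)],True,(0,0,255),1)
    return o
c=(.564,-.328)
cv2.imwrite("pics/ot.png",draw(t,pt,c,440,205,62,60,10))
st_=st(); cell=(np.array(st_["eef_pos"]),np.array(st_["orientation"]))
cv2.imwrite("pics/os.png",draw(s,ps,c,415,205,65,120,5,cell))
print(proj(pt,[c+(.078,)]),proj(ps,[c+(.078,)]))
E
```

```text
[[475.6055 231.2307]] [[446.4594 284.0042]]
```

View pics/ot.png

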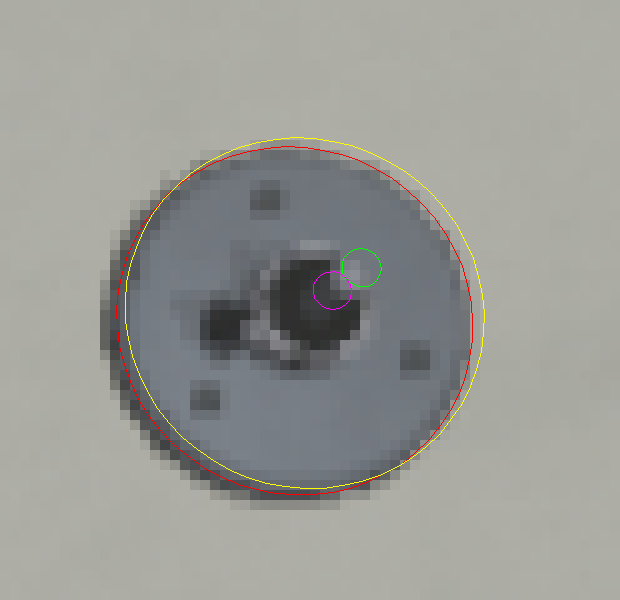

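View pics/os.png

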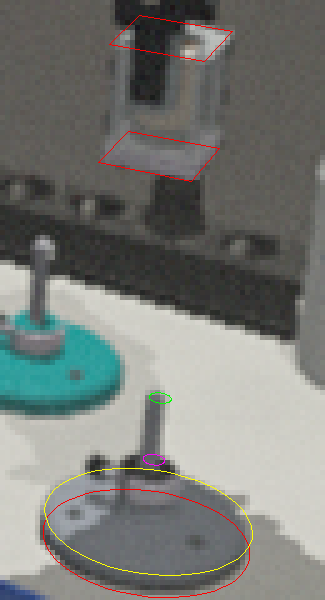

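```bash
cat > fit.py <<'E'
from h import *
import pickle
from scipy.optimize import minimize
pt,ps=pickle.load(open("cal.pkl","rb"))
t=cv2.imread("pics/top0.png").astype(float); s=cv2.imread("pics/scene0.png").astype(float)
K=8
def sil(p,box,x,y,h,r=.048,rod=None):
    x0,y0,w,hh=box; th=np.linspace(0,2*np.pi,90)
    P=np.vstack([proj(p,np.c_[x+r*np.cos(th),y+r*np.sin(th),0*th+z]) for z in(0,h)])
    q=((P+.5-[x0,y0])*K).astype(np.float32)
    hull=cv2.convexHull(q); m=np.zeros((hh*K,w*K),np.uint8)
    cv2.fillPoly(m,[np.round(hull*16).astype(np.int32)],255,shift=4)
    return cv2.resize(m,(w,hh),interpolation=cv2.INTER_AREA)/255.
def obs(img,box,bg):
    x0,y0,w,h=box; c=img[y0:y0+h,x0:x0+w]; return c
bt=(444,212,50,50); bs=(415,278,60,50)
def cost_img(img,p,box,v,ex=0):
    c=img[box[1]:box[1]+box[3],box[0]:box[0]+box[2]]
    m=sil(p,box,*v)
    # two-region linear model: I = bg + m*(fg-bg), exclude rod/inner
    A=np.c_[np.ones(m.size),m.ravel()]; w=np.ones(m.shape)
    if ex is not None: w=w*ex
    W=w.ravel()[:,None]; B=c.reshape(-1,3)
    s_=np.linalg.lstsq(A*W,B*W,rcond=None)[0]; return (((A@s_-B)*W)**2).sum()
ext=np.ones((50,50)); ext[14:32,12:36]=0
exs=np.ones((50,60)); exs[:23,:]=exs[:23,:]; exs[0:30,18:42]=0
if __name__=="__main__":
    for nm,f in(("top",lambda v:cost_img(t,pt,bt,v,ext)),("scene",lambda v:cost_img(s,ps,bs,v,exs))):
        best=None
        for h in(.008,.01,.012,.015,.019):
            r=minimize(lambda v:f((v[0]/100,v[1]/100,h)),[56.3,-32.7],method="Nelder-Mead",options=dict(initial_simplex=[[56.3,-32.7],[56.8,-32.7],[56.3,-32.2]],xatol=.005,fatol=1))
            print(nm,h,r.x,r.fun)
E
python3 fit.py
python3 - <<'E'
import cv2
s=cv2.imread("pics/scene0.png"); cv2.imwrite("pics/rodbig.png",cv2.resize(s[275:330,415:475],None,fx=10,fy=10,interpolation=cv2.INTER_NEAREST))
E
```

```text
top 0.008 [ 56.1509 -32.424 ] 494248.5290659053
top 0.01 [ 56.1498 -32.4196] 459250.01637720014
top 0.012 [ 56.1449 -32.3855] 433097.98167737154
top 0.015 [ 56.1035 -32.3524] 420969.038279728
top 0.019 [ 56.0889 -32.3197] 448723.68919593416
scene 0.008 [ 56.648  -32.4826] 16059288.039221553
scene 0.01 [ 56.6047 -32.4962] 16109302.300942
scene 0.012 [ 56.579  -32.5157] 16191109.88812352
scene 0.015 [ 56.5379 -32.5215] 16343632.142583856
scene 0.019 [ 56.5196 -32.528 ] 16554663.062761514
```

View pics/rodbig.png

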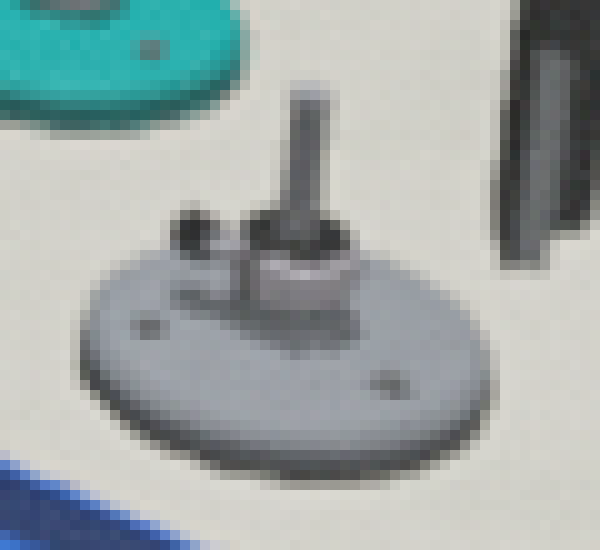

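```bash
python3 -c "
from h import *
s=st();print(s['eef_pos'],s['orientation'])
R=np.array(s['orientation']);print(R.T@(np.array([.562,-.324,.13])-s['eef_pos']),R.T@[0,0,-1])"
```

```text
[ 0.563  -0.3166  0.2391] [[-0.1205  0.9927 -0.0017]
 [ 0.9927  0.1205  0.0021]
 [ 0.0023 -0.0014 -1.    ]]
[-0.0075 -0.0017  0.1091] [-0.0023  0.0014  1.    ]
```

```bash
python3 -m pendant '-0.0075 -0.0017 0.02 -0.0014 -0.0023 0 0.03; 0 0 0.03 0 0 0 0.03; 0 0 0.03 0 0 0 0.03; 0 0 0.01 0 0 0 0.03; 0 0 0 0 0 0 0.03'
python3 -c "
from h import *
s=st();print(s['eef_pos'],s['orientation'])
R=np.array(s['orientation']);print(R.T@(np.array([.562,-.324,.13])-s['eef_pos']),R.T@[0,0,-1])"
```

```text
time: 11.2
eef_pos: [0.568, -0.3234, 0.1565]
orientation: [[-0.126, 0.992, 0.014], [0.992, 0.126, -0.008], [-0.009, 0.013, -1.0]]
ft_force: [-0.9, 1.0, -3.2]
grip_width: 0.0412
[ 0.568  -0.3234  0.1565] [[-0.126   0.9919  0.0143]
 [ 0.992   0.1261 -0.0077]
 [-0.0094  0.0132 -0.9999]]
[ 0.0004 -0.0063  0.0264] [ 0.0094 -0.0132  0.9999]
```

```bash
python3 -m pendant '0.0004 -0.0063 0.01 0.0132 0.0094 0 0.03; 0 0 0.01 0 0 0 0.03; 0 0 0.004 0 0 0 0.03; 0 0 0 0 0 0 0.03'
python3 -c "
from h import *
s=st();print(s['eef_pos'],s['orientation'])
R=np.array(s['orientation']);print(R.T@(np.array([.562,-.324,.13])-s['eef_pos']),R.T@[0,0,-1])"
```

```text
time: 11.7
eef_pos: [0.5632, -0.3248, 0.1345]
orientation: [[-0.126, 0.992, 0.004], [0.992, 0.126, -0.002], [-0.003, 0.004, -1.0]]
ft_force: [-0.1, -0.5, -3.5]
grip_width: 0.0412
[ 0.5632 -0.3248  0.1345] [[-0.1262  0.992   0.0042]
 [ 0.992   0.1262 -0.0025]
 [-0.003   0.0039 -1.    ]]
[ 0.0009 -0.0011  0.0044] [ 0.003  -0.0039  1.    ]
```

```bash
python3 -m pendant '0.0009 -0.0011 0.003 0.004 0.003 0 0.03; 0 0 0 0 0 0 0.03'
python3 - <<'E'
from h import *
import pickle
s_=st();print(s_['eef_pos'],s_['orientation'])
pos=np.array(s_['eef_pos']);R=np.array(s_['orientation'])
p=capture("scene"); im=p["frame"][:,:,::-1]
x0,y0,w,h,k=410,225,70,95,8
o=cv2.resize(im[y0:y0+h,x0:x0+w],None,fx=k,fy=k,interpolation=cv2.INTER_CUBIC); o2=o.copy()
P=lambda X:np.array([tuple(int(round(v)) for v in ((q+.5-[x0,y0])*k)) for q in proj(p,X)])
for z in(.041,.033,.041-.056):
    cv2.polylines(o2,[P(pos+np.array([[a,b,z] for a,b in((.021,.021),(.021,-.021),(-.021,-.021),(-.021,.021))])@R.T)],True,(0,0,255),1)
th=np.linspace(0,6.283,40)
for zz in(.078,.045): cv2.polylines(o2,[P(np.c_[pos[0]+.005*np.cos(th),pos[1]+.005*np.sin(th),0*th+zz])],True,(0,255,0),1)
cv2.imwrite("pics/s5.png",cv2.resize(np.hstack([o,o2]),(795,540)))
cv2.imwrite("pics/s5raw.png",im)
E
```

```text
time: 11.95
eef_pos: [0.5622, -0.3241, 0.1316]
orientation: [[-0.126, 0.992, 0.0], [0.992, 0.126, -0.0], [-0.0, 0.0, -1.0]]
ft_force: [-0.5, -1.1, -3.4]
grip_width: 0.0414
[ 0.5622 -0.3241  0.1316] [[-0.1262  0.992   0.0001]
 [ 0.992   0.1262 -0.0002]
 [-0.0002  0.0001 -1.    ]]
```

View pics/s5.png

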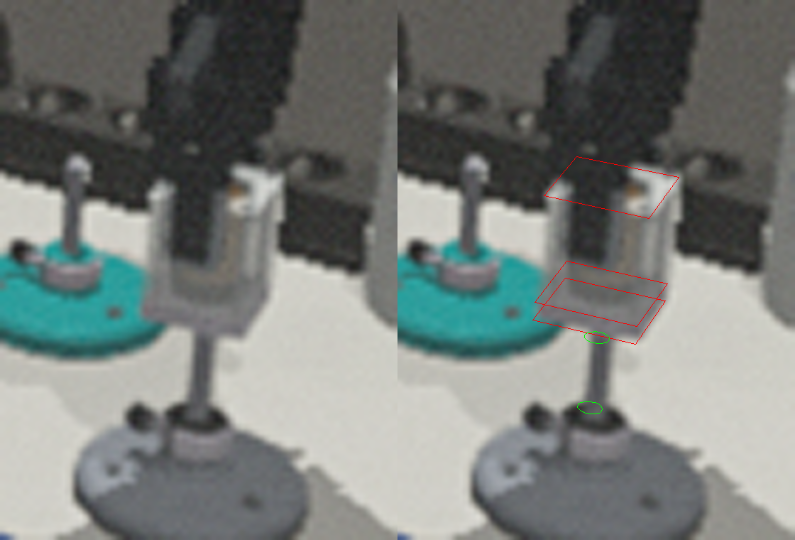

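```bash
python3 -m pendant '0 0 0.005 0 0 0 0.03; 0 0 0.003 0 0 0 0.03; 0 0 0.002 0 0 0 0.03; 0 0 0 0 0 0 0.03'
python3 -m pendant '0 0 0.002 0 0 0 0.03'
python3 -m pendant '0 0 0.002 0 0 0 0.03'
```

```text
time: 12.5
eef_pos: [0.5625, -0.3242, 0.1213]
orientation: [[-0.126, 0.992, 0.001], [0.992, 0.126, -0.001], [-0.001, 0.001, -1.0]]
ft_force: [-0.1, 0.1, -3.3]
grip_width: 0.0413
time: 12.62
eef_pos: [0.5627, -0.3244, 0.1195]
orientation: [[-0.126, 0.992, 0.001], [0.992, 0.126, -0.001], [-0.001, 0.001, -1.0]]
ft_force: [-0.0, -1.1, -3.7]
grip_width: 0.0409
time: 12.75
eef_pos: [0.5627, -0.3244, 0.1174]
orientation: [[-0.126, 0.992, 0.002], [0.992, 0.126, -0.001], [-0.001, 0.001, -1.0]]
ft_force: [-0.2, -0.3, -3.6]
grip_width: 0.041
```

```bash
python3 -m pendant '0 0 0.0015 0 0 0 0.03'
python3 -m pendant '0 0 0.0015 0 0 0 0.03'
python3 -m pendant '0 0 0.0015 0 0 0 0.03'
```

```text
time: 12.88
eef_pos: [0.5627, -0.3243, 0.1157]
orientation: [[-0.126, 0.992, 0.001], [0.992, 0.126, -0.001], [-0.001, 0.001, -1.0]]
ft_force: [0.8, -0.3, -2.7]
grip_width: 0.0413
time: 13.0
eef_pos: [0.5627, -0.3244, 0.1141]
orientation: [[-0.126, 0.992, 0.001], [0.992, 0.126, -0.001], [-0.001, 0.001, -1.0]]
ft_force: [0.1, 0.1, -3.7]
grip_width: 0.0412
time: 13.12
eef_pos: [0.5627, -0.3244, 0.1125]
orientation: [[-0.126, 0.992, 0.002], [0.992, 0.126, -0.001], [-0.001, 0.001, -1.0]]
ft_force: [-0.4, -0.3, -4.1]
grip_width: 0.041
```

```bash
for i in 1; do python3 -m pendant '0 0 0.001 0 0 0 0.03'; done
python3 -m pendant '0 0 0.001 0 0 0 0.03'
python3 -m pendant '0 0 0.0005 0 0 0 0.03'
python3 -m pendant '0 0 0.0005 0 0 0 0.03'
```

```text
time: 13.25
eef_pos: [0.5627, -0.3244, 0.1116]
orientation: [[-0.126, 0.992, 0.002], [0.992, 0.126, -0.001], [-0.001, 0.001, -1.0]]
ft_force: [-1.3, 0.2, 1.2]
grip_width: 0.0412
time: 13.38
eef_pos: [0.5628, -0.3244, 0.1115]
orientation: [[-0.126, 0.992, 0.002], [0.992, 0.126, -0.001], [-0.002, 0.002, -1.0]]
ft_force: [-2.2, 0.9, 4.9]
grip_width: 0.0411
time: 13.5
eef_pos: [0.5627, -0.3244, 0.1116]
orientation: [[-0.126, 0.992, 0.002], [0.992, 0.126, -0.001], [-0.002, 0.002, -1.0]]
ft_force: [-2.3, 0.6, 0.4]
grip_width: 0.0412
time: 13.62
eef_pos: [0.5627, -0.3244, 0.1116]
orientation: [[-0.126, 0.992, 0.003], [0.992, 0.126, -0.002], [-0.002, 0.002, -1.0]]
ft_force: [-2.7, 1.1, 1.7]
grip_width: 0.0413
```

```bash
python3 -m pendant '0 -0.0007 0.001 0.002 0.002 0 0.03'
python3 -m pendant '0 -0.0003 0.0012 0.001 0.001 0 0.03'
python3 -m pendant '0 0 0.0015 0 0 0 0.03'
```

```text
time: 13.75
eef_pos: [0.5627, -0.3245, 0.1115]
orientation: [[-0.126, 0.992, 0.002], [0.992, 0.126, -0.0], [-0.0, 0.002, -1.0]]
ft_force: [-0.5, 2.3, 4.9]
grip_width: 0.041
time: 13.88
eef_pos: [0.5627, -0.3245, 0.1114]
orientation: [[-0.127, 0.992, 0.002], [0.992, 0.127, 0.0], [0.0, 0.003, -1.0]]
ft_force: [-3.0, 2.5, 7.1]
grip_width: 0.0407
time: 14.0
eef_pos: [0.563, -0.3246, 0.1113]
orientation: [[-0.127, 0.992, 0.004], [0.992, 0.127, -0.0], [-0.001, 0.004, -1.0]]
ft_force: [-2.8, 1.3, 6.9]
grip_width: 0.0412
```

```bash
python3 -m pendant '0 -0.0005 0.0018 0.003 0 0 0.03'
python3 -m pendant '0 0 0.002 0.002 0 0 0.03'

```

```text
time: 14.12
eef_pos: [0.5631, -0.3248, 0.111]
orientation: [[-0.127, 0.992, 0.003], [0.992, 0.127, -0.001], [-0.001, 0.003, -1.0]]
ft_force: [-1.6, 2.3, 7.0]
grip_width: 0.0411
time: 14.25
eef_pos: [0.5636, -0.3249, 0.1106]
orientation: [[-0.127, 0.992, 0.002], [0.992, 0.127, -0.002], [-0.003, 0.002, -1.0]]
ft_force: [-3.3, 1.9, 8.1]
grip_width: 0.0411
```

```bash
python3 -m pendant '0.0005 -0.001 0.002 0.002 0.001 0 0.03'
python3 -m pendant '0.0005 -0.001 0.002 0.002 0.001 0 0.03'
python3 -m pendant '0.0005 -0.001 0.0022 0.002 0.001 0 0.03'

```

```text
time: 14.38
eef_pos: [0.5635, -0.3249, 0.1104]
orientation: [[-0.127, 0.992, 0.003], [0.992, 0.127, -0.003], [-0.003, 0.003, -1.0]]
ft_force: [-1.2, 2.0, 7.1]
grip_width: 0.0414
time: 14.5
eef_pos: [0.5634, -0.325, 0.1103]
orientation: [[-0.127, 0.992, 0.004], [0.992, 0.127, -0.003], [-0.004, 0.004, -1.0]]
ft_force: [-2.1, 2.0, 8.0]
grip_width: 0.0408
time: 14.62
eef_pos: [0.5634, -0.325, 0.11]
orientation: [[-0.127, 0.992, 0.005], [0.992, 0.127, -0.004], [-0.005, 0.004, -1.0]]
ft_force: [-1.6, 2.0, 8.1]
grip_width: 0.041
```

```bash
python3 -m pendant '0.0005 -0.0008 0.0024 0.005 0.005 0 0.03; 0.0003 -0.0008 0.0024 0.003 0.003 0 0.03'
python3 -m pendant '0.0003 -0.0008 0.0026 0.003 0.003 0 0.03; 0.0003 -0.0008 0.0026 0.003 0.003 0 0.03'

```

```text
time: 14.88
eef_pos: [0.5637, -0.3253, 0.1091]
orientation: [[-0.128, 0.992, 0.002], [0.992, 0.128, 0.0], [-0.0, 0.002, -1.0]]
ft_force: [-2.7, 2.1, 7.6]
grip_width: 0.0409
time: 15.12
eef_pos: [0.5638, -0.3255, 0.1075]
orientation: [[-0.128, 0.992, 0.0], [0.992, 0.128, 0.003], [0.003, 0.001, -1.0]]
ft_force: [-2.0, 2.0, 7.5]
grip_width: 0.0411
```

```bash
python3 -m pendant '0.001 -0.0015 0.0026 0.002 0 0 0.03; 0.001 -0.0015 0.0026 0.002 0 0 0.03'
python3 -m pendant '0.001 -0.0015 0.0028 0.001 0 0 0.03; 0.001 -0.0015 0.0028 0.001 0 0 0.03'

```

```text
time: 15.38
eef_pos: [0.5633, -0.3252, 0.1063]
orientation: [[-0.128, 0.992, 0.004], [0.992, 0.128, -0.001], [-0.002, 0.004, -1.0]]
ft_force: [-1.3, 2.7, 8.4]
grip_width: 0.0412
time: 15.62
eef_pos: [0.563, -0.3249, 0.1048]
orientation: [[-0.128, 0.992, 0.01], [0.992, 0.128, -0.006], [-0.007, 0.009, -1.0]]
ft_force: [-0.7, 1.4, 8.0]
grip_width: 0.041
```

```bash
python3 -m pendant '0 -0.0005 0.0026 0.008 0.006 0 0.03; 0 -0.0005 0.0026 0.005 0.004 0 0.03'
python3 -m pendant '0.0003 -0.0008 0.0026 0.004 0.003 0 0.03; 0.0003 -0.0008 0.0026 0.003 0.002 0 0.03'

```

```text
time: 15.88
eef_pos: [0.5636, -0.3253, 0.1032]
orientation: [[-0.129, 0.992, 0.001], [0.992, 0.129, 0.001], [0.001, 0.001, -1.0]]
ft_force: [-2.7, 2.5, 5.0]
grip_width: 0.041
time: 16.12
eef_pos: [0.5623, -0.3252, 0.0971]
orientation: [[-0.129, 0.992, -0.007], [0.992, 0.129, 0.005], [0.006, -0.006, -1.0]]
ft_force: [-0.3, 0.2, -3.2]
grip_width: 0.0409
```

```bash
python3 -m pendant '0 0 0.001 -0.006 -0.006 0 0.03; 0 0 0.001 0 0 0 0.03; 0 0 0.001 0 0 0 0.03; 0 0 0.001 0 0 0 0.03'
python3 -m pendant '0 0 0.001 0 0 0 0.03; 0 0 0.001 0 0 0 0.03; 0 0 0.001 0 0 0 0.03'
```

```text
time: 16.62
eef_pos: [0.5619, -0.3251, 0.0906]
orientation: [[-0.129, 0.992, -0.001], [0.992, 0.129, 0.0], [0.001, -0.001, -1.0]]
ft_force: [1.3, -0.3, -2.6]
grip_width: 0.0411
time: 17.0
eef_pos: [0.5619, -0.325, 0.0875]
orientation: [[-0.129, 0.992, -0.001], [0.992, 0.129, 0.0], [0.001, -0.001, -1.0]]
ft_force: [0.6, -0.2, -2.7]
grip_width: 0.0411
```

Near the top of the collar's range, so small single steps from here, feeling for it.

```bash
python3 -m pendant '0 0 0.0008 0 0 0 0.03; 0 0 0.0008 0 0 0 0.03'
python3 -m pendant '0 0 0.0008 0 0 0 0.03; 0 0 0.0008 0 0 0 0.03'
python3 -m pendant '0 0 0.0008 0 0 0 0.03; 0 0 0.0008 0 0 0 0.03'
python3 -m pendant '0 0 0.0008 0 0 0 0.03; 0 0 0.0008 0 0 0 0.03'
```

```text
time: 17.25
eef_pos: [0.5619, -0.325, 0.0858]
orientation: [[-0.129, 0.992, -0.001], [0.992, 0.129, 0.0], [0.0, -0.001, -1.0]]
ft_force: [0.6, 0.8, -3.6]
grip_width: 0.0409
time: 17.5
eef_pos: [0.5619, -0.3251, 0.0841]
orientation: [[-0.129, 0.992, -0.001], [0.992, 0.129, 0.0], [0.0, -0.001, -1.0]]
ft_force: [0.6, -0.4, -3.4]
grip_width: 0.0411
time: 17.75
eef_pos: [0.5619, -0.3251, 0.0824]
orientation: [[-0.129, 0.992, -0.001], [0.992, 0.129, 0.0], [0.0, -0.001, -1.0]]
ft_force: [-0.5, -0.3, -2.4]
grip_width: 0.0414
time: 18.0
eef_pos: [0.5619, -0.3251, 0.0807]
orientation: [[-0.129, 0.992, -0.001], [0.992, 0.129, 0.0], [0.0, -0.001, -1.0]]
ft_force: [0.6, 0.4, -3.0]
grip_width: 0.0411
```

```bash
python3 -m pendant '0 0 0.0008 0 0 0 0.03; 0 0 0.0008 0 0 0 0.03'
python3 -m pendant '0 0 0.0008 0 0 0 0.03; 0 0 0.0008 0 0 0 0.03'
python3 -m pendant '0 0 0.0008 0 0 0 0.03; 0 0 0.0008 0 0 0 0.03'
```

```text
time: 18.25
eef_pos: [0.562, -0.3251, 0.0801]
orientation: [[-0.129, 0.992, -0.001], [0.992, 0.129, -0.0], [0.0, -0.001, -1.0]]
ft_force: [-1.9, 1.5, 2.6]
grip_width: 0.041
time: 18.5
eef_pos: [0.5619, -0.3251, 0.08]
orientation: [[-0.129, 0.992, 0.0], [0.992, 0.129, -0.0], [-0.0, 0.0, -1.0]]
ft_force: [-2.3, 1.3, 4.6]
grip_width: 0.0408
time: 18.75
eef_pos: [0.5619, -0.3251, 0.0799]
orientation: [[-0.129, 0.992, 0.001], [0.992, 0.129, -0.001], [-0.001, 0.001, -1.0]]
ft_force: [-2.3, 1.2, 5.8]
grip_width: 0.041
```

```bash
python3 -m pendant '0 0 0.0005 0 0 0 0.03; 0 0 0 0 0 0 0.03'
python3 - <<'E'
from h import *
p=capture("scene"); im=p["frame"][:,:,::-1]
cv2.imwrite("pics/s6.png",cv2.resize(im[240:335,405:485],None,fx=6,fy=6,interpolation=cv2.INTER_CUBIC))
E
```

```text
time: 19.0
eef_pos: [0.5619, -0.3251, 0.0801]
orientation: [[-0.129, 0.992, 0.001], [0.992, 0.129, -0.001], [-0.001, 0.001, -1.0]]
ft_force: [-1.0, 1.0, 3.1]
grip_width: 0.0414
```

View pics/s6.png

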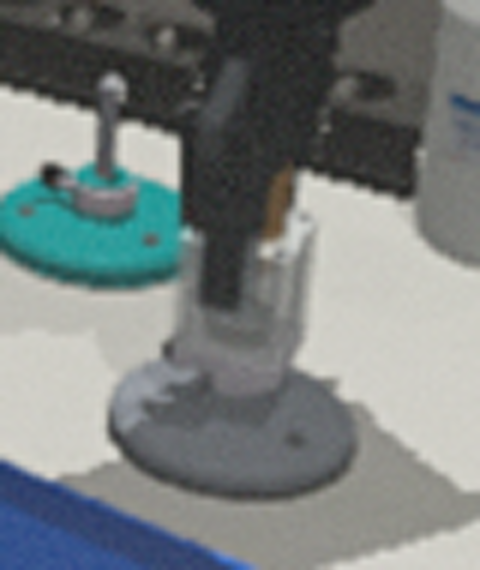

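```bash
python3 -m pendant '0 0 0 0 0 0 0.05; 0 0 0 0 0 0 0.085; 0 0 0 0 0 0 0.085; 0 0 0 0 0 0 0.085; 0 0 0 0 0 0 0.085'
python3 - <<'E'
from h import *
p=capture("scene"); im=p["frame"][:,:,::-1]
cv2.imwrite("pics/s7.png",cv2.resize(im[240:335,405:485],None,fx=6,fy=6,interpolation=cv2.INTER_CUBIC))
s=st(); print(s['eef_pos'],s['ft_force'],s['grip_width'])
E
```

```text
time: 19.68
eef_pos: [0.5628, -0.3258, 0.0787]
orientation: [[-0.128, 0.992, 0.002], [0.992, 0.128, -0.002], [-0.002, 0.002, -1.0]]
ft_force: [-0.0, 0.2, -0.5]
grip_width: 0.0851
[ 0.5628 -0.3258  0.0787] [ 0.0175 -0.4113  0.061 ] 0.08493622419673373
```

View pics/s7.png

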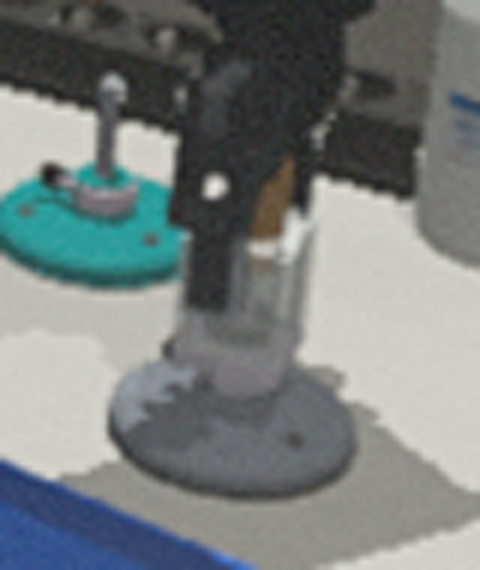

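Released, and the cell stands on the collar with the cork proud. Next I rise to the cork's height.

```bash
python3 -m pendant '0 -0.0005 -0.01 0.002 0.002 0 0.085; 0 0 -0.015 0 0 0 0.085; 0 0 -0.009 0 0 0 0.085; 0 0 0 0 0 0 0.085'
python3 -c "
from h import *
s=st();R=np.array(s['orientation']);print(R.T@(np.array([.562,-.325,.113])-s['eef_pos']),R.T@[0,0,-1])"
```

```text
time: 20.23
eef_pos: [0.563, -0.3263, 0.1165]
orientation: [[-0.129, 0.992, 0.002], [0.992, 0.129, -0.002], [-0.002, 0.002, -1.0]]
ft_force: [-0.1, -0.5, 0.3]
grip_width: 0.085
[ 0.0014 -0.0008  0.0035] [ 0.0019 -0.0019  1.    ]
```

```bash
python3 -m pendant '0.0014 -0.0008 0.003 0.002 0.002 0 0.085; 0 0 0 0 0 0 0.05; 0 0 0 0 0 0 0.032; 0 0 0 0 0 0 0.032; 0 0 0 0 0 0 0.032'
python3 - <<'E'
from h import *
s=st();print(s['eef_pos'])
p=capture("scene"); im=p["frame"][:,:,::-1]
cv2.imwrite("pics/s8.png",cv2.resize(im[225:335,400:490],None,fx=6,fy=6,interpolation=cv2.INTER_CUBIC))
E
```

```text
time: 20.85
eef_pos: [0.5611, -0.3245, 0.112]
orientation: [[-0.129, 0.992, -0.002], [0.992, 0.129, 0.001], [0.002, -0.002, -1.0]]
ft_force: [-0.7, 0.1, -1.2]
grip_width: 0.0321
[ 0.5611 -0.3245  0.112 ]
```

View pics/s8.png

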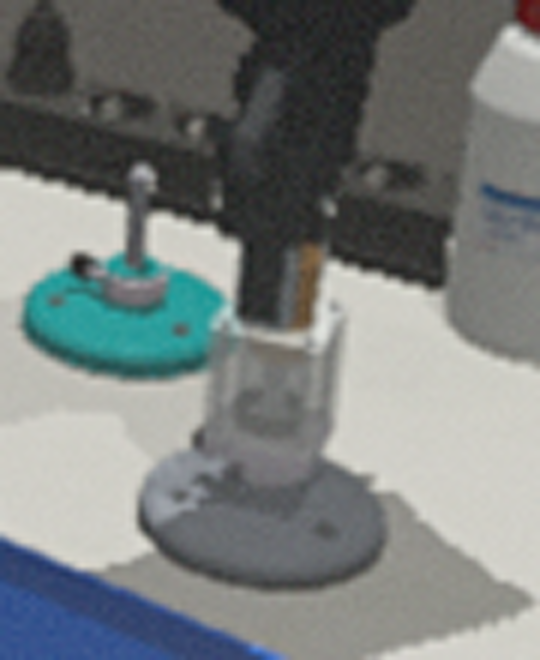

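```bash
python3 -m pendant '0 0 -0.002 0 0 0 0.032; 0 0 0 0 0 0 0.015; 0 0 0 0 0 0 0.015; 0 0 0 0 0 0 0.015; 0 0 0 0 0 0 0.015'
python3 -m pendant '0 0 -0.003 0 0 0 0.015; 0 0 -0.004 0 0 0 0.015; 0 0 -0.005 0 0 0 0.015; 0 0 -0.005 0 0 0 0.015'

```

```text
time: 21.52
eef_pos: [0.5614, -0.3245, 0.1145]
orientation: [[-0.129, 0.992, -0.002], [0.992, 0.129, 0.001], [0.001, -0.002, -1.0]]
ft_force: [-0.6, 0.5, -0.1]
grip_width: 0.0225
time: 22.02
eef_pos: [0.5611, -0.3244, 0.1321]
orientation: [[-0.129, 0.992, -0.003], [0.992, 0.129, 0.002], [0.002, -0.002, -1.0]]
ft_force: [1.1, -0.7, -0.3]
grip_width: 0.022
```

```bash
python3 -m pendant '0 0 -0.01 0 0 0 0.015; 0 0 -0.02 0 0 0 0.015; 0 0 -0.03 0 0 0 0.015; 0 0 -0.02 0 0 0 0.015; 0 0 0 0 0 0 0.015'
python3 - <<'E'
from h import *
s=st();R=np.array(s['orientation']);print(R.T@(np.array([.404,-.338,.15])-s['eef_pos']),R.T@[0,0,-1])
p=capture("scene"); im=p["frame"][:,:,::-1]
cv2.imwrite("pics/s9.png",cv2.resize(im[200:370,350:500],None,fx=4,fy=4,interpolation=cv2.INTER_CUBIC)[:600])
E
```

```text
time: 22.65
eef_pos: [0.5618, -0.3249, 0.2178]
orientation: [[-0.129, 0.992, -0.0], [0.992, 0.129, 0.0], [0.0, -0.0, -1.0]]
ft_force: [-0.1, 0.1, -0.4]
grip_width: 0.022
[ 0.0072 -0.1581  0.0678] [-0.0001  0.0001  1.    ]
```

View pics/s9.png

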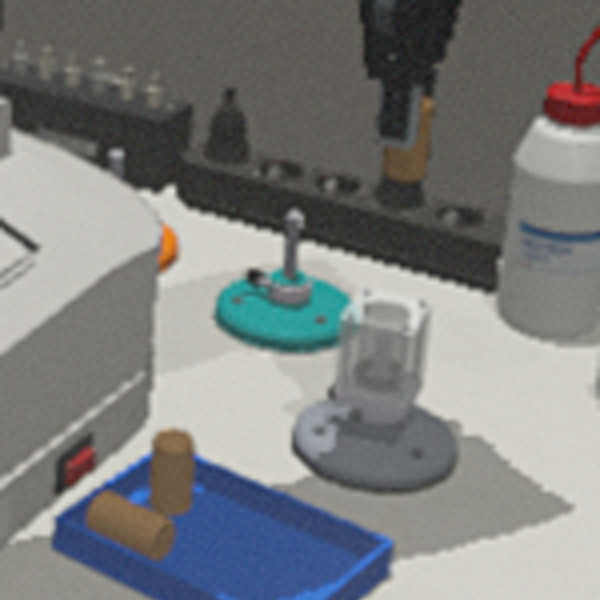

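```bash
python3 -m pendant '0.001 -0.02 0.01 0 0 0 0.015; 0.001 -0.035 0.01 0 0 0 0.015; 0.001 -0.035 0.01 0 0 0 0.015; 0.001 -0.035 0.01 0 0 0 0.015; 0 -0.02 0 0 0 0 0.015; 0 0 0 0 0 0 0.015'
python3 - <<'E'
from h import *
s=st();R=np.array(s['orientation']);print(R.T@(np.array([.404,-.338,.09])-s['eef_pos']),R.T@[0,0,-1],s['joint_positions'])
p=capture("scene"); im=p["frame"][:,:,::-1]
cv2.imwrite("pics/s10.png",im)
E
```

```text
time: 23.45
eef_pos: [0.4097, -0.3364, 0.1681]
orientation: [[-0.13, 0.992, -0.011], [0.992, 0.13, 0.008], [0.009, -0.01, -1.0]]
ft_force: [-1.5, -0.6, -0.1]
grip_width: 0.0222
[-0.0016 -0.0051  0.0782] [-0.0093  0.0096  0.9999] [-0.6872  0.3548 -0.0431  1.1862 -0.0006  0.7537]
```

View pics/s10.png

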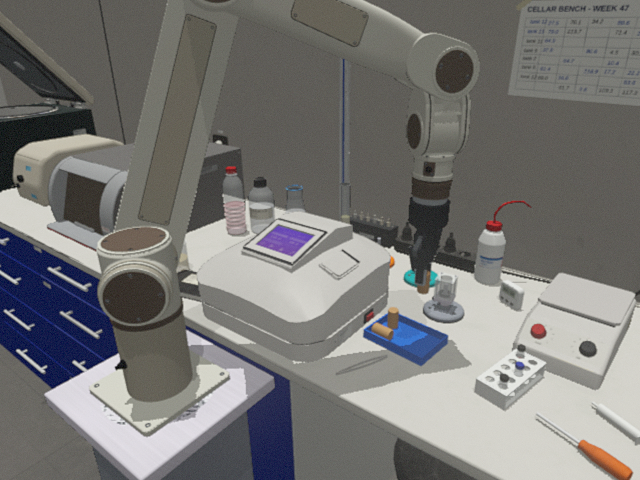

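Plenty of clearance: the arm is high above the instrument and the cork is at about (423,290). I descend.

```bash
python3 -m pendant '-0.0016 -0.005 0.02 -0.0096 -0.009 0 0.015; 0 0 0.03 0 0 0 0.015; 0 0 0.02 0 0 0 0.015; 0 0 0.008 0 0 0 0.015; 0 0 0 0 0 0 0.015'
python3 - <<'E'
from h import *
s=st();R=np.array(s['orientation']);print(R.T@(np.array([.404,-.338,.05])-s['eef_pos']),R.T@[0,0,-1])
p=capture("scene"); im=p["frame"][:,:,::-1]
cv2.imwrite("pics/s11.png",cv2.resize(im[260:380,350:480],None,fx=5,fy=5,interpolation=3))
E
```

```text
time: 24.12
eef_pos: [0.4114, -0.3386, 0.0876]
orientation: [[-0.135, 0.991, 0.005], [0.991, 0.135, -0.001], [-0.002, 0.005, -1.0]]
ft_force: [-0.1, 0.5, -0.2]
grip_width: 0.0223
[ 0.0017 -0.0074  0.0376] [ 0.0021 -0.0046  1.    ]
```

View pics/s11.png

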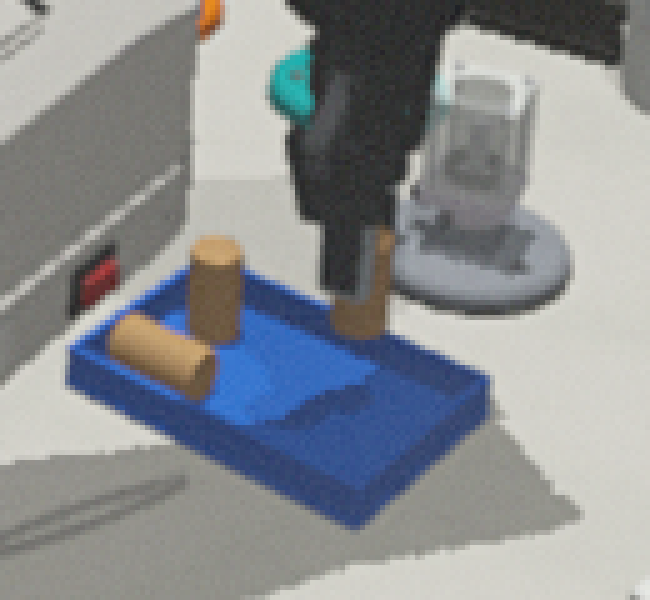

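```bash
python3 -m pendant '0.0017 -0.0074 0.015 0.0046 0.002 0 0.015; 0 0 0.015 0 0 0 0.015; 0 0 0.005 0 0 0 0.015; 0 0 0 0 0 0 0.015'
python3 -m pendant '0 -0.001 0.003 0.002 0 0 0.015; 0 0 0.002 0 0 0 0.015'

```

```text
time: 24.68
eef_pos: [0.4046, -0.3388, 0.052]
orientation: [[-0.135, 0.991, 0.002], [0.991, 0.135, -0.002], [-0.003, 0.002, -1.0]]
ft_force: [-0.2, -0.2, 0.1]
grip_width: 0.0223
time: 24.92
eef_pos: [0.404, -0.3394, 0.0472]
orientation: [[-0.135, 0.991, 0.001], [0.991, 0.135, -0.003], [-0.003, 0.001, -1.0]]
ft_force: [0.4, 0.2, -0.2]
grip_width: 0.0222
```

```bash
python3 -m pendant '0 0 0.002 0.001 0.003 0 0.015; 0 0 0.002 0 0 0 0.015'
python3 -m pendant '0 0 0.001 0 0 0 0.015; 0 0 0.001 0 0 0 0.015'
python3 -m pendant '0 0 0.0008 0 0 0 0.015'

```

```text
time: 25.18
eef_pos: [0.4043, -0.3397, 0.0434]
orientation: [[-0.135, 0.991, 0.001], [0.991, 0.135, -0.001], [-0.001, 0.0, -1.0]]
ft_force: [0.8, -0.0, -0.2]
grip_width: 0.022
time: 25.42
eef_pos: [0.4043, -0.3397, 0.0413]
orientation: [[-0.135, 0.991, 0.001], [0.991, 0.135, -0.001], [-0.001, 0.0, -1.0]]
ft_force: [-0.2, -0.1, 0.1]
grip_width: 0.0223
time: 25.55
eef_pos: [0.4044, -0.3398, 0.0408]
orientation: [[-0.135, 0.991, 0.001], [0.991, 0.135, -0.001], [-0.001, 0.001, -1.0]]
ft_force: [-1.4, 1.6, 5.7]
grip_width: 0.0225
```

Contact with the tray floor, so I release gently and rise.

```bash
python3 -m pendant '0 0 0 0 0 0 0.0225; 0 0 0 0 0 0 0.03; 0 0 0 0 0 0 0.045; 0 0 0 0 0 0 0.05; 0 0 0 0 0 0 0.05'
python3 -m pendant '0 0 -0.01 0 0 0 0.05; 0 0 -0.02 0 0 0 0.05; 0 0 -0.04 0 0 0 0.05; 0 0 -0.05 0 0 0 0.05; 0 0 -0.05 0 0 0 0.05; 0 0 0 0 0 0 0.05; 0 0 0 0 0 0 0.05'
python3 - <<'E'
from h import *
p=capture("scene"); im=p["frame"][:,:,::-1]; cv2.imwrite("pics/s12.png",cv2.resize(im[260:380,350:480],None,fx=5,fy=5,interpolation=3))
p=capture("top"); im=p["frame"][:,:,::-1]; cv2.imwrite("pics/t12.png",im)
E
```

```text
time: 26.18
eef_pos: [0.4045, -0.3398, 0.0407]
orientation: [[-0.135, 0.991, 0.001], [0.991, 0.135, -0.001], [-0.001, 0.001, -1.0]]
ft_force: [0.2, -0.7, 0.2]
grip_width: 0.0503
time: 27.05
eef_pos: [0.404, -0.3394, 0.2191]
orientation: [[-0.135, 0.991, 0.002], [0.991, 0.135, -0.002], [-0.002, 0.002, -1.0]]
ft_force: [0.1, -0.3, -0.3]
grip_width: 0.0504
```

View pics/s12.png

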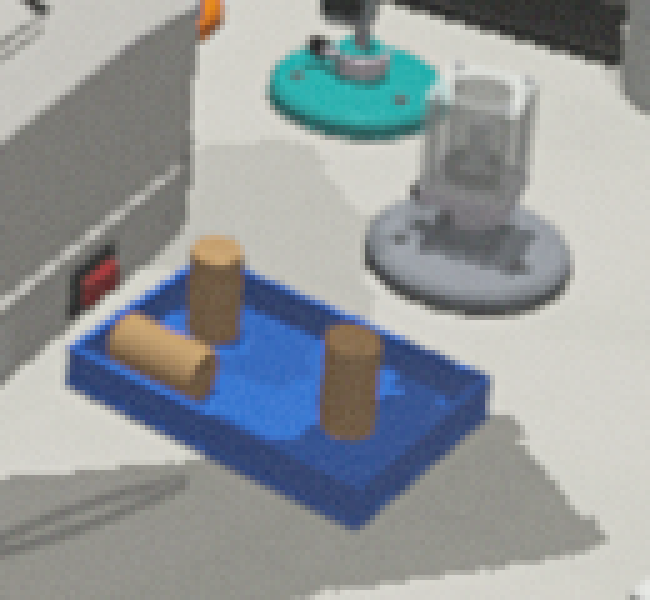

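View pics/t12.png

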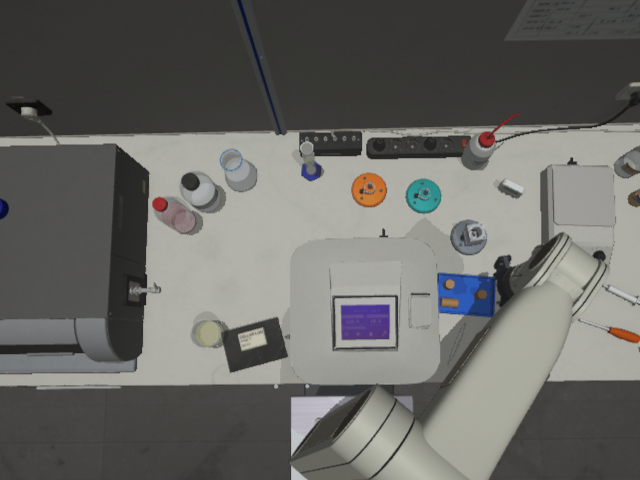

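The cork stands in the tray's empty half (top (482,295)), the empty cell sits upright on the grey stand ((475,234)), and everything else is where it was. I hand the job in.

```bash
python3 -c "
from workcell import job
print(job.close_job())"
```

```text
the job is handed in; nothing more can be done
None
```

The job is done and handed in, at about 27 s of the 58 s allowed.

- **Freeing the cork:** I set the cell over the grey knockout stand's rod. I pressed with at most about 12 N in the readings (8.4 N on the sensor plus about 3.5 N for the cell's weight) until the cork let go.
- **Easing down:** The cell touched the collar with its underside about 39 mm above the worktop, at about 9 N. I released it there.
- **Placing the cork:** I drew the cork out of the top and stood it in the empty half of the blue tray, then backed the arm off.

**Last checks:** The final pictures show the empty cell upright on the collar, the cork standing in the tray and the two tested corks as they were. The look-alike stands and the bottles are where they started, and the arm was touching nothing.

**What didn't match:**
- The network's rod points differed by up to about 7 mm from each other, so I fitted the stand's base outline and compared the cell with the rod in the scene image instead.
- During the press there was up to about 3.3 N of side force and up to 0.7° of tilt; I corrected both as I went.
- When the cork let go, the cell moved down about 6 mm in a quarter of a second. It was still gripped and well above the collar.

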